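# Line up the tyre valves by height

### The arm

A 6-joint arm with a two-finger parallel gripper is mounted at the origin on the work surface. World frame = base frame: x ahead of the robot, y to its left, z up, the work surface at z = 0. Lengths are in m, angles in degrees, forces in N, time in s.
With the tool pointing down it reaches from about 0.325 to 0.85 m from the base axis. Payload 4.4 kg.
Tool frame: the origin (TCP) lies midway between the tips of the shut fingers; the grasp point (between the pads) lies 19 mm behind it; z points along the fingers, y is the line along which they close (so a half turn about z gives the same grasp; the last joint's range is limited). The gripper opens to 94 mm and grips with 3 to 60 N. Pads are 16 mm wide; open, the fingers measure 119 mm over their backs; the gripper's body (75 mm by 177 mm) begins 78 mm behind the grasp point.
Start: joints at [-82.248, 11.837, 88.321, -0, 79.842, -8.623], TCP at [0.162, -0.552, 0.205] pointing down, gripper open.
Joint ranges: [-156.59, 156.59], [-49.26, 127.26], [12.9, 141.05], [-63.56, 243.56], [4.71, 150.69], [-161.64, 161.64]. Speed limits (degrees/s): [159.86, 159.86, 180, 180, 180, 180].

### API

Orientations are given as a 3x3 rotation matrix whose columns are the frame's x, y, z axes.
In Python, from station import manip gives the robot as it stands. The module is installed in compiled form; this text tells all that it offers.
- The arm moves only by the tool play_rows, never from a script. Its argument "commands" is a list that holds one entry, the list of rows, each a list of 6 numbers: the shift along the tool's x, y, z in mm, then the turn, a rotation vector about the tool's x, y, z in rad. A call has 1 to 12 rows; each row shifts and turns the commanded pose from where the row before left it, along the tool's axes as they then stand; what a row does not reach is not made up. A row lasts 1/8 s, in which the tool goes at most 62.5 mm and 10.7 degrees, less where a joint would pass 70% of its speed; a pose out of reach is approached as far as the arm can. A call is refused whole if a number of a shift passes 62.5 or a number of a turn 0.188, either way. A call with a gripper value outside its range is refused whole. "gripper" is the closure, from 0 (fully open) to 1 (shut), set as the call begins (left out, the last holds). The fingers move at their own pace and stop on an object; "force" is the grip in N (left out, the last holds). Time passes only in rows, so rows that do not move let the fingers close. It gives the time, the measured TCP pose, the force, the opening and the grip force at its end, in the units of the state.
- manip.get_state(): the state, without advancing time (a new reading comes with each control period).
- manip.read_camera(name): name is "scene" or "top"; returns the picture (480x640x3 uint8, red, green, blue); there is no depth.
- manip.camera_params(name): a dict with "fx", "fy", "cx", "cy" (pixels), "dist" ([k1, k2, p1, p2, k3] as OpenCV has them; the pictures are not rectified), "T" (4x4, takes a point from camera to world coordinates). Camera axes: x right, y down, z forward; pixel columns grow to the right and rows downward; lengths in m; the calibration is good to about 2 mm. A picture is of the moment at which its call begins. camera_params takes no time and is no camera call.
- manip.close_job(): hands the job in; it is judged then, once.
The state is a dict: "t": time; "q": joint angles; "joint_velocities": joint speeds; "joint_torque": joint torques, N m; "position": TCP position; "tool_rot": TCP orientation; "ft_force": force on the tool from outside, world axes, zero at the start; "wrist_torque": the same for the moment, N m; "gripper_width": opening from 0.0 (shut) to 1.0 (fully open); "gripper_force": force on a finger pad.
Only numpy, scipy, OpenCV 4.12 (cv2) and the standard library are available. Lean on these libraries where they do the work, as an engineer would, in place of code of your own. Each camera call takes 0.05 s, during which the arm holds its last target. There are 200 camera calls.

### The job

Stand the four tyre valves on the four yellow marks of the wooden board in order of height: the shortest on the mark next to the red button, then rising one by one to the tallest at the far end, each upright and centred on its own mark. Leave the tin of valve cores standing where it is.

Things in the scene. Friction and masses are not known exactly. Their poses are not given: they have to be found in the camera images.
- valve_60: the shortest of four loose tyre valves, standing upright: 60 mm tall over all; black rubber foot disc 30 mm across and 4 mm thick, narrowing within the lowest 10 mm to a straight black rubber barrel 20 mm across that runs to 40 mm above its underside, then a brass tip 12 mm across. Origin: centre of the underside; z up along the valve. Round, so its yaw means nothing. Mass 40 to 230 g.
- valve_80: the second shortest of four loose tyre valves, standing upright: 80 mm tall over all; black rubber foot disc 36 mm across and 4 mm thick, narrowing within the lowest 10 mm to a straight black rubber barrel 20 mm across that runs to 60 mm above its underside, then a brass tip 12 mm across. Origin: centre of the underside; z up along the valve. Round, so its yaw means nothing. Mass 40 to 230 g.
- valve_100: the second tallest of four loose tyre valves, standing upright: 100 mm tall over all; black rubber foot disc 42 mm across and 4 mm thick, narrowing within the lowest 10 mm to a straight black rubber barrel 20 mm across that runs to 80 mm above its underside, then a brass tip 12 mm across. Origin: centre of the underside; z up along the valve. Round, so its yaw means nothing. Mass 40 to 230 g.
- valve_120: the tallest of four loose tyre valves, standing upright: 120 mm tall over all; black rubber foot disc 48 mm across and 4 mm thick, narrowing within the lowest 10 mm to a straight black rubber barrel 20 mm across that runs to 100 mm above its underside, then a brass tip 12 mm across. Origin: centre of the underside; z up along the valve. Round, so its yaw means nothing. Mass 40 to 230 g.
- mark_a: one of four identical fixed yellow round marks, 56 mm across, 2 mm thick, black dot in the middle, in a straight row 78 mm apart on a light wooden board (75 by 400 mm, 12 mm thick, fixed flat on the counter). Origin: centre of its underside, 12 mm above the counter; its top is at 14 mm. Which mark lies where in the row changes at each start.
- mark_b: one of four identical fixed yellow round marks, 56 mm across, 2 mm thick, black dot in the middle, in a straight row 78 mm apart on a light wooden board (75 by 400 mm, 12 mm thick, fixed flat on the counter). Origin: centre of its underside, 12 mm above the counter; its top is at 14 mm. Which mark lies where in the row changes at each start.
- mark_c: one of four identical fixed yellow round marks, 56 mm across, 2 mm thick, black dot in the middle, in a straight row 78 mm apart on a light wooden board (75 by 400 mm, 12 mm thick, fixed flat on the counter). Origin: centre of its underside, 12 mm above the counter; its top is at 14 mm. Which mark lies where in the row changes at each start.
- mark_d: one of four identical fixed yellow round marks, 56 mm across, 2 mm thick, black dot in the middle, in a straight row 78 mm apart on a light wooden board (75 by 400 mm, 12 mm thick, fixed flat on the counter). Origin: centre of its underside, 12 mm above the counter; its top is at 14 mm. Which mark lies where in the row changes at each start.
- red_button: fixed red button, 24 mm across, 12 mm high, on the board at one end of the row, in line with the marks, 60 mm from the nearest mark's centre; it may be at either end (a black button of the same size is at the other). Origin: centre of its underside.
- core_tin: round open metal tin of brass valve cores standing on the counter, 56 mm across, 32 mm high, loose, about 0.3 kg; not to be moved. Origin: centre of its underside. Small bystanders up to 22 mm high (a brass nut, a green cap) also stand among the valves.

How it is judged (in metres and radians):
At the end, for the whole second after the job is handed in: Each valve stands upright (within 0.08 rad) and at rest, its centre within 12 mm of the centre of its mark: the 60 mm valve on the mark nearest the red button, then the 80, the 100 and the 120 mm valve on the next ones; none is held; the tin was never shifted by more than 15 mm or tipped ((horizontal distance between valve_60 and mark_a below 0.012 m or horizontal distance between valve_60 and mark_b below 0.012 m or horizontal distance between valve_60 and mark_c below 0.012 m or horizontal distance between valve_60 and mark_d below 0.012 m) and horizontal distance between valve_60 and red_button between 0.04 and 0.08 m and angle between each of valve_60, valve_80, valve_100, valve_120's own z axis and vertical below 0.08 rad and height (world z) of each of valve_60, valve_80, valve_100, valve_120 below 0.02 m and linear speed of each of valve_60, valve_80, valve_100, valve_120 below 0.02 m/s and angular speed of each of valve_60, valve_80, valve_100, valve_120 below 0.2 rad/s and (horizontal distance between valve_80 and mark_a below 0.012 m or horizontal distance between valve_80 and mark_b below 0.012 m or horizontal distance between valve_80 and mark_c below 0.012 m or horizontal distance between valve_80 and mark_d below 0.012 m) and horizontal distance between valve_80 and red_button between 0.118 and 0.158 m and (horizontal distance between valve_100 and mark_a below 0.012 m or horizontal distance between valve_100 and mark_b below 0.012 m or horizontal distance between valve_100 and mark_c below 0.012 m or horizontal distance between valve_100 and mark_d below 0.012 m) and horizontal distance between valve_100 and red_button between 0.196 and 0.236 m and (horizontal distance between valve_120 and mark_a below 0.012 m or horizontal distance between valve_120 and mark_b below 0.012 m or horizontal distance between valve_120 and mark_c below 0.012 m or horizontal distance between valve_120 and mark_d below 0.012 m) and horizontal distance between valve_120 and red_button between 0.274 and 0.314 m); the robot touches nothing.
It fails at once if the tin of valve cores is shifted by more than 15 mm or tipped (distance of core_tin from where it was at the start of the episode above 0.015 m or angle between core_tin's own z axis and vertical above 0.3 rad).
It also fails if it takes over 96 s, if anything falls off the work surface, if the arm or the gripper's body presses on something with over 40 N, if the wrist force passes 120 N, or if a joint passes its speed limit or range.

## Working session

There is one attempt and no reset: what is moved stays moved. The work goes in short steps, Python scripts to look and compute and a tool call to move; the robot and the scene stay as the last step left them, time stands still between calls to the robot, and variables do not carry over. Pictures are saved under pics/ and viewed, at most 14 in all, crops included, and the job is handed in when it is done.

Besides the shell and the picture viewer there is one more tool, called after "Emit:" as name(argument=value, ...) on one line, values as JSON. play_rows: Moves the arm, as the interface text tells. Its arguments: {"type":"object","properties":{"commands":{"type":"array"},"gripper":{"type":"number"},"force":{"type":"number"}},"required":["commands"]}

```bash
mkdir -p pics
python3 - <<'E'
from station import manip
import cv2,numpy as np
for n in("scene","top"):
    cv2.imwrite(f"pics/{n}0.png",manip.read_camera(n)[:,:,::-1]); p=manip.camera_params(n); print(n,p["fx"],p["cx"],p["cy"],p["dist"],np.round(p["T"],3).tolist())
s=manip.get_state();print(s["t"],s["position"],np.round(s["tool_rot"],3).tolist())
E
```

```text
scene 588.8101373189497 322.3277620883678 244.46739559635074 [0.0208482 0.        0.        0.        0.       ] [[-0.818, 0.381, -0.431, 1.042], [0.575, 0.549, -0.606, 0.695], [0.006, -0.744, -0.668, 0.814], [0.0, 0.0, 0.0, 1.0]]
top 515.022436002051 322.6335098846984 250.44480872288932 [-0.02008328  0.          0.          0.          0.        ] [[0.022, -0.989, 0.144, 0.388], [-1.0, -0.024, -0.008, -0.011], [0.011, -0.144, -0.989, 1.0], [0.0, 0.0, 0.0, 1.0]]
0.1 [ 0.1619811  -0.55094792  0.20442279] [[0.959, 0.282, -0.0], [0.282, -0.959, 0.002], [0.0, -0.002, -1.0]]
```

View pics/scene0.png

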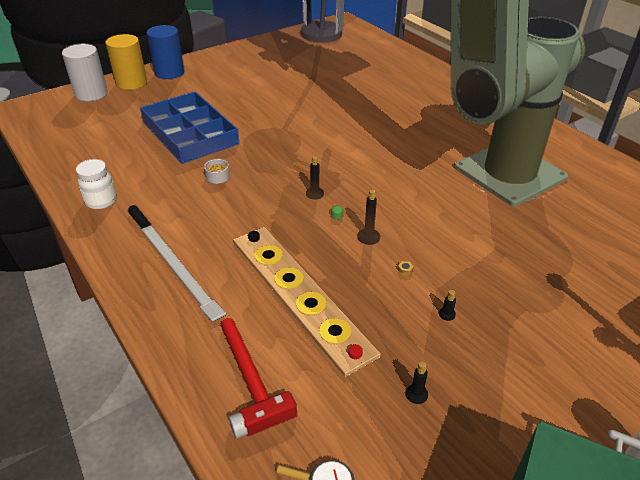

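View pics/top0.png

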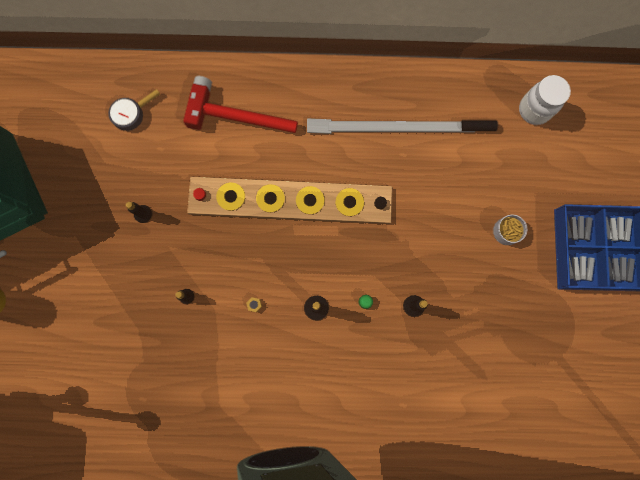

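The scene view shows the valves at (315,178), (370,215), (448,305) and (418,382), and the red button at (355,352). In the top view the valves are at (412,306), (316,308), (187,297) and (140,212). There the marks run from (231,196) to (350,202), with red at (199,194) and the tin at (511,229).

```bash
cat > h.py <<'E'
from station import manip
import cv2,numpy as np
def ray(n,uv):
    p=manip.camera_params(n);K=np.array([[p["fx"],0,p["cx"]],[0,p["fy"],p["cy"]],[0,0,1]])
    u=cv2.undistortPoints(np.array([[uv]],float),K,np.array(p["dist"]))[0,0]
    T=np.array(p["T"]);return T[:3,3],T[:3,:3]@np.array([u[0],u[1],1])
def plane(n,uv,z):
    o,d=ray(n,uv);return o+d*(z-o[2])/d[2]
def tri(a,b):
    (o1,d1),(o2,d2)=ray("scene",a),ray("top",b)
    s=np.linalg.lstsq(np.c_[d1,-d2],o2-o1,rcond=None)[0]
    p,q=o1+s[0]*d1,o2+s[1]*d2;return (p+q)/2,np.linalg.norm(p-q)
def blobs(img,lo,hi,box,amin=6):
    h=cv2.cvtColor(img,cv2.COLOR_RGB2HSV);m=cv2.inRange(h,lo,hi);w=np.zeros_like(m);x0,y0,x1,y1=box;w[y0:y1,x0:x1]=m[y0:y1,x0:x1]
    n,_,st,c=cv2.connectedComponentsWithStats(w)
    return [(c[i].round(1).tolist(),int(st[i,4]),st[i,:4].tolist()) for i in range(1,n) if st[i,4]>=amin]
BR=((17,120,90),(32,255,255)); BK=((0,0,0),(180,255,42))
E
python3 - <<'E'
from h import *
S=cv2.imread("pics/scene0.png")[:,:,::-1].copy();T=cv2.imread("pics/top0.png")[:,:,::-1].copy()
for s,t in(((315,160),(424,304)),((372,196),(316,306)),((451,294),(180,295)),((421,368),(129,205))):
    print(s,t)
    for I,c,r in((S,s,14),(T,t,13)):
        b=(c[0]-r,c[1]-r,c[0]+r,c[1]+r); print(" br",blobs(I,*BR,b))
for c in((412,306),(316,308),(187,297),(142,213)): print("bk",blobs(T,*BK,(c[0]-18,c[1]-14,c[0]+18,c[1]+14)))
for b in blobs(T,(22,150,120),(35,255,255),(215,175,370,220),50): print("mark",b,plane("top",b[0],.014).round(4))
print(blobs(T,(22,150,120),(35,255,255),(215,175,370,220),50).__len__())
for b in blobs(T,(0,180,90),(6,255,255),(190,185,210,205),20)+blobs(T,(174,180,90),(180,255,255),(190,185,210,205),20): print("red",b,plane("top",b[0],.022).round(4))
cv2.imwrite("pics/c.png",np.hstack([cv2.resize(T[190:320,115:245],(390,390),interpolation=0),cv2.resize(T[250:380,300:430],(390,390),interpolation=0)])[:,:,::-1])
for uv in((511,229),): print("tin",plane("top",uv,.03))
E
```

```text
(315, 160) (424, 304)
 br [([314.3, 159.9], 45, [312, 156, 6, 9])]
 br [([422.9, 303.7], 52, [419, 300, 9, 8])]
(372, 196) (316, 306)
 br [([371.7, 194.5], 54, [369, 190, 6, 10])]
 br [([315.7, 305.4], 48, [312, 302, 8, 8])]
(451, 294) (180, 295)
 br [([451.2, 295.1], 63, [448, 290, 7, 11])]
 br [([178.5, 294.4], 37, [175, 291, 7, 8])]
(421, 368) (129, 205)
 br [([421.7, 367.4], 84, [417, 361, 9, 13])]
 br [([128.6, 204.6], 35, [126, 202, 6, 7])]
bk [([413.7, 305.9], 231, [405, 296, 20, 20])]
bk [([321.6, 307.2], 139, [312, 296, 16, 19]), ([312.6, 300.4], 7, [311, 300, 4, 2])]
bk [([187.5, 296.1], 132, [180, 289, 14, 15])]
bk [([141.5, 213.0], 268, [129, 203, 23, 20])]
mark ([230.2, 196.0], 479, [217, 183, 28, 27]) [0.6358 0.1645 0.014 ]
mark ([269.8, 198.0], 477, [256, 185, 28, 27]) [0.6337 0.0868 0.014 ]
mark ([309.6, 199.8], 483, [296, 186, 28, 28]) [0.632  0.0086 0.014 ]
mark ([349.4, 201.7], 481, [336, 188, 28, 28]) [ 0.6302 -0.0695  0.014 ]
4
red ([198.9, 193.3], 108, [193, 188, 13, 12]) [0.6377 0.2243 0.022 ]
tin [ 0.58044112 -0.38113046  0.03      ]
```

View pics/c.png

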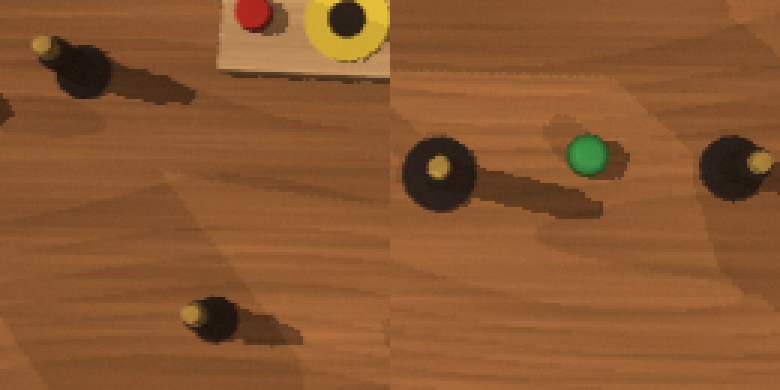

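The crop shows round feet at about (143,214), (187,297), (316.5,308) and (414.5,306), with each brass tip leaning away from the image centre. I triangulate the tips and check them against the feet.

Run:
```python
from h import *
for s,t,f in(((314.3,159.9),(422.9,303.7),(414.5,306)),((371.7,194.5),(315.7,305.4),(316.5,308)),((451.2,295.1),(178.5,294.4),(186.7,296.7)),((421.7,367.4),(128.6,204.6),(143,214))):
    p,e=tri(s,t); print(p.round(4),round(e,4),"foot",plane("top",f,.004).round(4))
for u in((511,229),): print()
for n,uv in(("nut",(254,305)),("cap",(366,302))): print(n,plane("top",uv,.015).round(3))
```

```text
[ 0.4304 -0.1972  0.0913] 0.0001 foot [ 0.4297 -0.1988  0.004 ]
[ 0.4225 -0.0086  0.1106] 0.0001 foot [ 0.4217 -0.01    0.004 ]
[0.4392 0.2433 0.0519] 0.0007 foot [0.4375 0.2404 0.004 ]
[0.6004 0.3397 0.0735] 0.0006 foot [0.5978 0.3363 0.004 ]

nut [0.424 0.109 0.015]
cap [ 0.435 -0.104  0.015]
```

V100 is at (.430,-.198), V120 at (.422,-.009), V60 at (.438,.242) and V80 at (.599,.338); the heights match. The marks are 78 mm apart and the red button is 60 mm from the first. I'll turn the tool so the fingers close along world x; a row is then (dy, dx, -dz).

Emit:
play_rows(commands=[[[0, 0, 0, 0, 0, -0.1835], [0, 0, 0, 0, 0, -0.1835], [0, 0, 0, 0, 0, -0.1835], [0, 0, 0, 0, 0, -0.1835], [0, 0, 0, 0, 0, -0.1835], [0, 0, 0, 0, 0, -0.1835], [0, 0, 0, 0, 0, -0.1835], [0, 0, 0, 0, 0, 0], [0, 0, 0, 0, 0, 0]]], gripper=0.3, force=20)

```text
t: 1.23
position: [0.1621, -0.5514, 0.2051]
tool_rot: [[0.003, 1.0, -0.0], [1.0, -0.003, 0.001], [0.001, -0.0, -1.0]]
ft_force: [0.0, 0.3, 0.8]
gripper_width: 0.699
gripper_force: 0.0
```

Emit:
play_rows(commands=[[[39.2, 29.8, 0, 0, 0, 0], [39.2, 29.8, 0, 0, 0, 0], [39.2, 29.8, 0, 0, 0, 0], [39.2, 29.8, 0, 0, 0, 0], [39.2, 29.8, 0, 0, 0, 0], [39.2, 29.8, 0, 0, 0, 0], [39.2, 29.8, 0, 0, 0, 0], [39.2, 29.8, 0, 0, 0, 0], [39.2, 29.8, 0, 0, 0, 0], [0, 0, 0, 0, 0, 0], [0, 0, 0, 0, 0, 0]]])

```text
t: 2.6
position: [0.4302, -0.1993, 0.2054]
tool_rot: [[0.001, 1.0, -0.001], [1.0, -0.001, -0.0], [-0.0, -0.001, -1.0]]
ft_force: [0.1, 0.3, -1.2]
gripper_width: 0.703
gripper_force: 0.0
```

Emit:
play_rows(commands=[[[1, 0, 30, 0, 0, 0], [0, 0, 30, 0, 0, 0], [0, 0, 30, 0, 0, 0], [0, 0, 30, 0, 0, 0], [0, 0, 25, 0, 0, 0], [0, 0, 15, 0, 0, 0], [0, 0, 0, 0, 0, 0], [0, 0, 0, 0, 0, 0]]])

```text
t: 3.6
position: [0.4311, -0.199, 0.0464]
tool_rot: [[0.001, 1.0, 0.001], [1.0, -0.001, -0.001], [-0.001, 0.001, -1.0]]
ft_force: [-0.3, -0.2, 0.1]
gripper_width: 0.701
gripper_force: 0.0
```

Emit:
play_rows(commands=[[[0, 0, 0, 0, 0, 0], [0, 0, 0, 0, 0, 0], [0, 0, 0, 0, 0, 0], [0, 0, 0, 0, 0, 0], [0, 0, 0, 0, 0, 0], [0, 0, 0, 0, 0, 0]]], gripper=1, force=20)

```text
t: 4.35
position: [0.4305, -0.198, 0.0454]
tool_rot: [[0.0, 1.0, -0.0], [1.0, -0.0, 0.0], [0.0, -0.0, -1.0]]
ft_force: [-0.1, 0.7, -0.0]
gripper_width: 0.212
gripper_force: 20.0
```

Emit:
play_rows(commands=[[[0, 0, -20, 0, 0, 0], [0, 0, -25, 0, 0, 0], [0, 0, -15, 0, 0, 0], [16, 16, 0, 0, 0, 0], [25, 24, 0, 0, 0, 0], [31, 30, 0, 0, 0, 0], [31, 31, 0, 0, 0, 0], [31, 31, 0, 0, 0, 0], [31, 30, 0, 0, 0, 0], [25, 24, 0, 0, 0, 0], [16, 16, 0, 0, 0, 0], [0, 0, 0, 0, 0, 0]]])

```text
t: 5.85
position: [0.6329, 0.009, 0.1048]
tool_rot: [[-0.002, 1.0, -0.001], [1.0, 0.002, 0.0], [0.0, -0.001, -1.0]]
ft_force: [0.1, -0.1, -1.4]
gripper_width: 0.207
gripper_force: 20.0
```

Emit:
play_rows(commands=[[[0, 0, 0, 0, 0, 0], [0, 0, 0, 0, 0, 0]]])

```text
t: 6.1
position: [0.6318, 0.0071, 0.1052]
tool_rot: [[0.002, 1.0, -0.001], [1.0, -0.002, -0.0], [-0.0, -0.001, -1.0]]
ft_force: [-1.3, -0.2, -0.4]
gripper_width: 0.208
gripper_force: 20.0
```

Emit:
play_rows(commands=[[[0, 0, 15, 0, 0, 0], [0, 0, 15, 0, 0, 0], [0, 0, 8, 0, 0, 0], [0, 0, 4, 0, 0, 0], [0, 0, 2, 0, 0, 0], [0, 0, 1, 0, 0, 0], [0, 0, 0, 0, 0, 0], [0, 0, 0, 0, 0, 0]]])

```text
t: 7.1
position: [0.6329, 0.0079, 0.0609]
tool_rot: [[0.0, 1.0, 0.001], [1.0, -0.0, -0.0], [-0.0, 0.001, -1.0]]
ft_force: [-0.2, -0.4, -1.0]
gripper_width: 0.211
gripper_force: 20.0
```

Run:
```python
from h import *
I=manip.read_camera("scene");cv2.imwrite("pics/s1.png",cv2.resize(I[170:370,220:420],(600,600))[:,:,::-1])
for i in range(4):
    s=manip.get_state();print(s["t"],s["position"],s["ft_force"]);manip.read_camera("top")
```

```text
7.15 [0.63284601 0.00790459 0.06083052] [ 0.33616792  0.13220493 -0.57841493]
7.2 [0.6327652  0.00787717 0.06073006] [-0.99206984 -0.05847837 -0.53789813]
7.25 [0.6326943  0.00790149 0.06066254] [-0.16070926  0.17220008 -1.29012419]
7.3 [0.63265807 0.00790521 0.06058413] [ 0.03142747  0.24304914 -1.64266439]
```

View pics/s1.png

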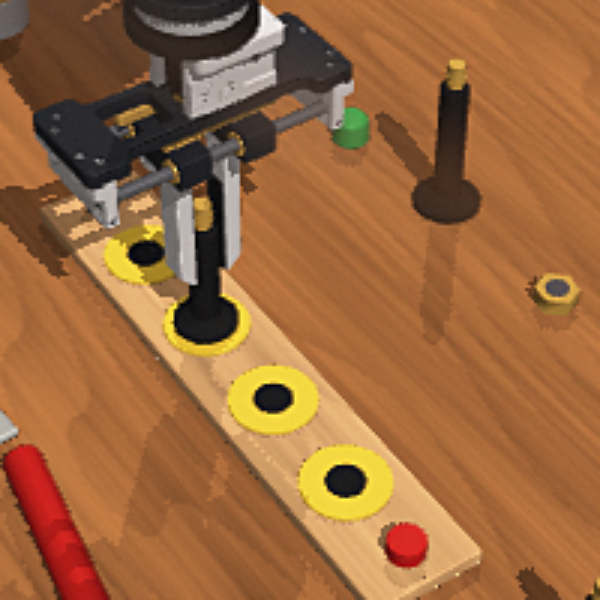

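The crop shows the valve upright over its mark (206,322), centred and just above it. I'll lower it the last bit.

Emit:
play_rows(commands=[[[0, 0, 0.8, 0, 0, 0], [0, 0, 0.6, 0, 0, 0], [0, 0, 0, 0, 0, 0], [0, 0, 0, 0, 0, 0]]])

```text
t: 7.85
position: [0.6327, 0.0079, 0.0594]
tool_rot: [[0.0, 1.0, 0.0], [1.0, -0.0, -0.0], [-0.0, 0.0, -1.0]]
ft_force: [-0.2, -0.3, 2.7]
gripper_width: 0.209
gripper_force: 20.0
```

Emit:
play_rows(commands=[[[0, 0, 0, 0, 0, 0], [0, 0, 0, 0, 0, 0], [0, 0, 0, 0, 0, 0], [0, 0, 0, 0, 0, 0], [0, 0, -15, 0, 0, 0], [0, 0, -30, 0, 0, 0], [0, 0, -40, 0, 0, 0], [0, 0, -40, 0, 0, 0], [0, 0, -20, 0, 0, 0], [0, 0, 0, 0, 0, 0]]], gripper=0.5)

```text
t: 9.1
position: [0.6339, 0.0077, 0.2065]
tool_rot: [[0.0, 1.0, 0.004], [1.0, -0.0, -0.001], [-0.001, 0.004, -1.0]]
ft_force: [-0.8, -0.3, -0.9]
gripper_width: 0.497
gripper_force: 0.0
```

Emit:
play_rows(commands=[[[-2.5, -30, 0, 0, 0, 0], [-2.5, -30, 0, 0, 0, 0], [-2.5, -30, 0, 0, 0, 0], [-2.5, -30, 0, 0, 0, 0], [-2.5, -30, 0, 0, 0, 0], [-2.5, -30, 0, 0, 0, 0], [-2.5, -30, 0, 0, 0, 0], [0, 0, 0, 0, 0, 0], [0, 0, 0, 0, 0, 0]]])

```text
t: 10.22
position: [0.4227, -0.0094, 0.2032]
tool_rot: [[0.001, 1.0, -0.001], [1.0, -0.001, 0.0], [0.0, -0.001, -1.0]]
ft_force: [0.8, 0.1, -0.5]
gripper_width: 0.499
gripper_force: 0.0
```

Emit:
play_rows(commands=[[[0, 0, 0, 0, 0, 0], [0, 0, 0, 0, 0, 0]]])

```text
t: 10.48
position: [0.4231, -0.0095, 0.2039]
tool_rot: [[0.0, 1.0, -0.0], [1.0, -0.0, 0.0], [0.0, -0.0, -1.0]]
ft_force: [0.4, 0.3, 0.5]
gripper_width: 0.502
gripper_force: 0.0
```

Emit:
play_rows(commands=[[[0, 0, 30, 0, 0, 0], [0, 0, 30, 0, 0, 0], [0, 0, 30, 0, 0, 0], [0, 0, 30, 0, 0, 0], [0, 0, 18, 0, 0, 0], [0, 0, 6, 0, 0, 0], [0, 0, 0, 0, 0, 0], [0, 0, 0, 0, 0, 0]]])

```text
t: 11.48
position: [0.4236, -0.0097, 0.0609]
tool_rot: [[0.0, 1.0, 0.002], [1.0, -0.0, -0.0], [-0.0, 0.002, -1.0]]
ft_force: [0.3, -0.9, 0.6]
gripper_width: 0.502
gripper_force: 0.0
```

Emit:
play_rows(commands=[[[0, 0, 0, 0, 0, 0], [0, 0, 0, 0, 0, 0], [0, 0, 0, 0, 0, 0], [0, 0, 0, 0, 0, 0], [0, 0, 0, 0, 0, 0]]], gripper=1)

```text
t: 12.1
position: [0.4228, -0.0095, 0.0602]
tool_rot: [[0.0, 1.0, 0.001], [1.0, -0.0, -0.0], [-0.0, 0.001, -1.0]]
ft_force: [-0.5, 0.0, 0.7]
gripper_width: 0.208
gripper_force: 20.0
```

Emit:
play_rows(commands=[[[0, 0, -15, 0, 0, 0], [0, 0, -25, 0, 0, 0], [-15, 0, -20, 0, 0, 0], [-20, 15, 0, 0, 0, 0], [-15, 25, 0, 0, 0, 0], [-10, 32, 0, 0, 0, 0], [0, 35, 0, 0, 0, 0], [0, 35, 0, 0, 0, 0], [0, 30, 0, 0, 0, 0], [0, 22, 0, 0, 0, 0], [0, 13, 0, 0, 0, 0], [0, 0, 0, 0, 0, 0]]])

```text
t: 13.6
position: [0.6297, -0.07, 0.119]
tool_rot: [[0.001, 1.0, -0.001], [1.0, -0.001, 0.0], [0.0, -0.001, -1.0]]
ft_force: [-0.3, 0.1, -1.3]
gripper_width: 0.209
gripper_force: 20.0
```

Emit:
play_rows(commands=[[[0, 0, 0, 0, 0, 0], [0, 0, 0, 0, 0, 0], [0, 0, 0, 0, 0, 0]]])

```text
t: 13.98
position: [0.6291, -0.0696, 0.1203]
tool_rot: [[0.001, 1.0, 0.0], [1.0, -0.001, 0.0], [0.0, 0.0, -1.0]]
ft_force: [0.6, -0.1, -1.2]
gripper_width: 0.207
gripper_force: 20.0
```

Emit:
play_rows(commands=[[[0, 1, 15, 0, 0, 0], [0, 0, 15, 0, 0, 0], [0, 0, 8, 0, 0, 0], [0, 0, 4, 0, 0, 0], [0, 0, 2, 0, 0, 0], [0, 0, 1, 0, 0, 0], [0, 0, 0.5, 0, 0, 0], [0, 0, 0, 0, 0, 0], [0, 0, 0, 0, 0, 0], [0, 0, 0, 0, 0, 0]]])

```text
t: 15.22
position: [0.6306, -0.0696, 0.0747]
tool_rot: [[0.0, 1.0, 0.0], [1.0, -0.0, -0.0], [-0.0, 0.0, -1.0]]
ft_force: [0.0, -0.3, -2.3]
gripper_width: 0.21
gripper_force: 20.0
```

Emit:
play_rows(commands=[[[0, 0, 0.5, 0, 0, 0], [0, 0, 0, 0, 0, 0], [0, 0, 0, 0, 0, 0]]])

```text
t: 15.6
position: [0.6307, -0.0696, 0.0743]
tool_rot: [[0.0, 1.0, 0.0], [1.0, -0.0, -0.0], [-0.0, 0.0, -1.0]]
ft_force: [-0.5, 1.3, 0.0]
gripper_width: 0.208
gripper_force: 20.0
```

Contact is starting, so I'll lower a touch more, release and rise.

Emit:
play_rows(commands=[[[0, 0, 0.4, 0, 0, 0], [0, 0, 0, 0, 0, 0], [0, 0, 0, 0, 0, 0]]])

```text
t: 15.98
position: [0.6307, -0.0696, 0.0742]
tool_rot: [[0.001, 1.0, 0.0], [1.0, -0.001, -0.0], [-0.0, 0.0, -1.0]]
ft_force: [-1.4, 0.0, 4.7]
gripper_width: 0.208
gripper_force: 20.0
```

Emit:
play_rows(commands=[[[0, 0, 0, 0, 0, 0], [0, 0, 0, 0, 0, 0], [0, 0, 0, 0, 0, 0], [0, 0, 0, 0, 0, 0], [0, 0, -15, 0, 0, 0], [0, 0, -30, 0, 0, 0], [0, 0, -40, 0, 0, 0], [0, 0, -35, 0, 0, 0], [0, 0, -15, 0, 0, 0], [0, 0, 0, 0, 0, 0], [0, 0, 0, 0, 0, 0]]], gripper=0.5)

```text
t: 17.35
position: [0.6294, -0.0694, 0.2068]
tool_rot: [[0.001, 1.0, -0.003], [1.0, -0.001, 0.001], [0.001, -0.003, -1.0]]
ft_force: [-0.1, 0.4, 0.3]
gripper_width: 0.5
gripper_force: 0.0
```

Emit:
play_rows(commands=[[[39, -24, 0, 0, 0, 0], [39, -24, 0, 0, 0, 0], [39, -24, 0, 0, 0, 0], [39, -24, 0, 0, 0, 0], [39, -24, 0, 0, 0, 0], [39, -24, 0, 0, 0, 0], [39, -24, 0, 0, 0, 0], [38, -24, 0, 0, 0, 0], [0, 0, 30, 0, 0, 0], [0, 0, 30, 0, 0, 0], [0, 0, 0, 0, 0, 0], [0, 0, 0, 0, 0, 0]]])

```text
t: 18.85
position: [0.4387, 0.2414, 0.1486]
tool_rot: [[0.001, 1.0, -0.001], [1.0, -0.001, -0.0], [-0.0, -0.001, -1.0]]
ft_force: [-0.7, 0.8, 0.4]
gripper_width: 0.503
gripper_force: 0.0
```

Run:
```python
from h import *
T=manip.read_camera("top");S=manip.read_camera("scene")
print(manip.get_state()["position"])
print([b[0] for b in blobs(T,*BR,(296,180,370,220))],[ (b[0],b[2]) for b in blobs(T,(22,150,120),(35,255,255),(215,175,370,220),20)])
cv2.imwrite("pics/2.png",np.hstack([cv2.resize(T[170:310,160:400],(480,280),interpolation=0),cv2.resize(S[170:370,220:420],(280,280))])[:,:,::-1])
```

```text
[0.43969051 0.24162616 0.14978741]
[[309.8, 199.1], [352.9, 186.5], [349.5, 203.4], [331.3, 193.5]] [([230.2, 196.0], [216, 182, 29, 28]), ([269.9, 197.9], [256, 184, 29, 28]), ([309.1, 201.9], [296, 187, 28, 27]), ([340.0, 193.7], [336, 189, 11, 13]), ([355.0, 207.5], [341, 192, 23, 24])]
```

View pics/2.png

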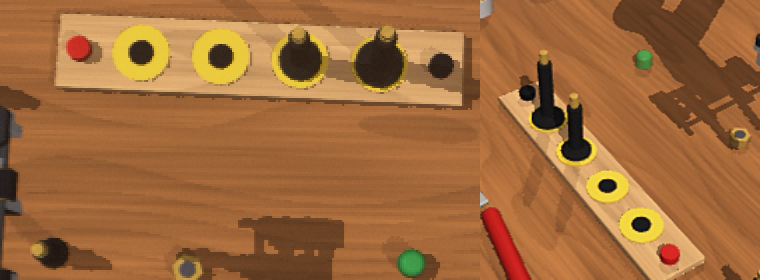

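Both valves stand upright on their marks, at crop (300,60) and (380,62), each within about 2 mm of centre. Next I descend on the 60 mm valve.

Emit:
play_rows(commands=[[[0, -0.5, 30, 0, 0, 0], [0, 0, 30, 0, 0, 0], [0, 0, 30, 0, 0, 0], [0, 0, 25, 0, 0, 0], [0, 0, 12, 0, 0, 0], [0, 0, 5, 0, 0, 0], [0, 0, 0, 0, 0, 0], [0, 0, 0, 0, 0, 0]]])

```text
t: 19.95
position: [0.4392, 0.2418, 0.0177]
tool_rot: [[0.0, 1.0, 0.002], [1.0, -0.0, 0.001], [0.001, 0.002, -1.0]]
ft_force: [-0.1, -0.4, -0.5]
gripper_width: 0.5
gripper_force: 0.0
```

Emit:
play_rows(commands=[[[0, 0, 0, 0, 0, 0], [0, 0, 0, 0, 0, 0], [0, 0, 0, 0, 0, 0], [0, 0, 0, 0, 0, 0], [0, 0, 0, 0, 0, 0]]], gripper=1)

```text
t: 20.58
position: [0.4384, 0.2416, 0.0168]
tool_rot: [[0.0, 1.0, 0.0], [1.0, -0.0, 0.0], [0.0, 0.0, -1.0]]
ft_force: [0.7, -1.1, 0.6]
gripper_width: 0.205
gripper_force: 20.0
```

Emit:
play_rows(commands=[[[0, 0, -15, 0, 0, 0], [0, 0, -25, 0, 0, 0], [-7, 12, -20, 0, 0, 0], [-10, 25, 0, 0, 0, 0], [-12, 33, 0, 0, 0, 0], [-12, 33, 0, 0, 0, 0], [-12, 33, 0, 0, 0, 0], [-12, 30, 0, 0, 0, 0], [-8, 20, 0, 0, 0, 0], [-4, 11, 0, 0, 0, 0], [0, 0, 0, 0, 0, 0], [0, 0, 0, 0, 0, 0]]])

```text
t: 22.08
position: [0.6342, 0.1648, 0.0766]
tool_rot: [[-0.0, 1.0, -0.001], [1.0, 0.0, 0.0], [0.0, -0.001, -1.0]]
ft_force: [0.6, 0.1, -0.5]
gripper_width: 0.203
gripper_force: 20.0
```

Emit:
play_rows(commands=[[[0, 0, 15, 0, 0, 0], [0, 0, 15, 0, 0, 0], [0, 0, 8, 0, 0, 0], [0, 0, 4, 0, 0, 0], [0, 0, 2, 0, 0, 0], [0, 0, 1, 0, 0, 0], [0, 0, 0.5, 0, 0, 0], [0, 0, 0, 0, 0, 0], [0, 0, 0, 0, 0, 0], [0, 0, 0, 0, 0, 0]]])

```text
t: 23.32
position: [0.6352, 0.1644, 0.0313]
tool_rot: [[0.0, 1.0, 0.0], [1.0, -0.0, 0.0], [0.0, 0.0, -1.0]]
ft_force: [-0.2, -0.2, -0.8]
gripper_width: 0.204
gripper_force: 20.0
```

Emit:
play_rows(commands=[[[0, 0, 0.8, 0, 0, 0], [0, 0, 0, 0, 0, 0], [0, 0, 0, 0, 0, 0]]])

```text
t: 23.7
position: [0.6353, 0.1644, 0.0308]
tool_rot: [[0.0, 1.0, 0.0], [1.0, -0.0, 0.0], [0.0, 0.0, -1.0]]
ft_force: [-0.8, -0.8, 2.6]
gripper_width: 0.212
gripper_force: 20.0
```

Emit:
play_rows(commands=[[[0, 0, 0, 0, 0, 0], [0, 0, 0, 0, 0, 0], [0, 0, 0, 0, 0, 0], [0, 0, 0, 0, 0, 0], [0, 0, -15, 0, 0, 0], [0, 0, -30, 0, 0, 0], [0, 0, -40, 0, 0, 0], [0, 0, -30, 0, 0, 0], [0, 0, -15, 0, 0, 0], [0, 0, 0, 0, 0, 0]]], gripper=0.5)

```text
t: 24.95
position: [0.6361, 0.1645, 0.1621]
tool_rot: [[0.001, 1.0, 0.003], [1.0, -0.001, 0.0], [0.0, 0.003, -1.0]]
ft_force: [-0.2, 0.3, -0.6]
gripper_width: 0.504
gripper_force: 0.0
```

Emit:
play_rows(commands=[[[28, -6, 0, 0, 0, 0], [29, -6, 0, 0, 0, 0], [29, -6, 0, 0, 0, 0], [29, -6, 0, 0, 0, 0], [29, -6, 0, 0, 0, 0], [29, -6, 0, 0, 0, 0], [0, 0, 0, 0, 0, 0], [0, 0, 0, 0, 0, 0], [0, 0, 0, 0, 0, 0]]])

```text
t: 26.08
position: [0.5994, 0.3361, 0.1597]
tool_rot: [[0.002, 1.0, -0.001], [1.0, -0.002, -0.001], [-0.001, -0.001, -1.0]]
ft_force: [-0.3, -0.2, -1.1]
gripper_width: 0.499
gripper_force: 0.0
```

Now down to z = 0.032 (128 mm), with y +1.

Emit:
play_rows(commands=[[[1, 0, 30, 0, 0, 0], [0, 0, 30, 0, 0, 0], [0, 0, 30, 0, 0, 0], [0, 0, 22, 0, 0, 0], [0, 0, 11, 0, 0, 0], [0, 0, 5, 0, 0, 0], [0, 0, 0, 0, 0, 0], [0, 0, 0, 0, 0, 0]]])

```text
t: 27.08
position: [0.6002, 0.3388, 0.0337]
tool_rot: [[0.0, 1.0, 0.002], [1.0, -0.0, 0.001], [0.001, 0.002, -1.0]]
ft_force: [-0.6, 0.5, -0.4]
gripper_width: 0.499
gripper_force: 0.0
```

Emit:
play_rows(commands=[[[0, 0, 0, 0, 0, 0], [0, 0, 0, 0, 0, 0], [0, 0, 0, 0, 0, 0], [0, 0, 0, 0, 0, 0], [0, 0, 0, 0, 0, 0]]], gripper=1)

```text
t: 27.7
position: [0.5993, 0.3384, 0.0325]
tool_rot: [[0.0, 1.0, 0.0], [1.0, -0.0, 0.0], [0.0, 0.0, -1.0]]
ft_force: [-0.8, 0.5, 1.2]
gripper_width: 0.207
gripper_force: 20.0
```

Emit:
play_rows(commands=[[[0, 0, -15, 0, 0, 0], [0, 0, -30, 0, 0, 0], [0, 0, -30, 0, 0, 0], [-15, 2, -25, 0, 0, 0], [-27, 4, 0, 0, 0, 0], [-38, 5, 0, 0, 0, 0], [-40, 6, 0, 0, 0, 0], [-40, 6, 0, 0, 0, 0], [-38, 5, 0, 0, 0, 0], [-34, 4, 0, 0, 0, 0], [-20, 2, 0, 0, 0, 0], [0, 0, 0, 0, 0, 0]]])

```text
t: 29.2
position: [0.6334, 0.0854, 0.1329]
tool_rot: [[0.003, 1.0, 0.001], [1.0, -0.003, 0.0], [0.0, 0.001, -1.0]]
ft_force: [-1.0, 0.6, -0.9]
gripper_width: 0.203
gripper_force: 20.0
```

Emit:
play_rows(commands=[[[0, 0, 0, 0, 0, 0], [0, 0, 0, 0, 0, 0], [0, 0, 0, 0, 0, 0]]])

```text
t: 29.58
position: [0.633, 0.0874, 0.1323]
tool_rot: [[-0.001, 1.0, -0.0], [1.0, 0.001, 0.0], [0.0, -0.0, -1.0]]
ft_force: [-0.3, -0.1, -0.5]
gripper_width: 0.21
gripper_force: 20.0
```

Contact is expected at z ≈ 0.0465, so I go down 86 mm.

Emit:
play_rows(commands=[[[0, 0, 20, 0, 0, 0], [0, 0, 25, 0, 0, 0], [0, 0, 20, 0, 0, 0], [0, 0, 11, 0, 0, 0], [0, 0, 5, 0, 0, 0], [0, 0, 3, 0, 0, 0], [0, 0, 1, 0, 0, 0], [0, 0, 0, 0, 0, 0], [0, 0, 0, 0, 0, 0], [0, 0, 0, 0, 0, 0]]])

```text
t: 30.82
position: [0.6333, 0.0864, 0.0477]
tool_rot: [[0.001, 1.0, 0.001], [1.0, -0.001, 0.0], [0.0, 0.001, -1.0]]
ft_force: [0.1, -0.2, -0.8]
gripper_width: 0.209
gripper_force: 20.0
```

Emit:
play_rows(commands=[[[0, 0, 0.7, 0, 0, 0], [0, 0, 0, 0, 0, 0], [0, 0, 0, 0, 0, 0]]])

```text
t: 31.2
position: [0.6331, 0.0864, 0.0466]
tool_rot: [[0.001, 1.0, -0.0], [1.0, -0.001, -0.0], [-0.0, -0.0, -1.0]]
ft_force: [-0.6, -0.3, -0.4]
gripper_width: 0.207
gripper_force: 20.0
```

Emit:
play_rows(commands=[[[0, 0, 0.5, 0, 0, 0], [0, 0, 0, 0, 0, 0], [0, 0, 0, 0, 0, 0]]])

```text
t: 31.58
position: [0.6332, 0.0864, 0.0464]
tool_rot: [[0.0, 1.0, 0.0], [1.0, -0.0, 0.0], [0.0, 0.0, -1.0]]
ft_force: [-1.0, 1.1, 1.6]
gripper_width: 0.206
gripper_force: 20.0
```

Emit:
play_rows(commands=[[[0, 0, 0, 0, 0, 0], [0, 0, 0, 0, 0, 0], [0, 0, 0, 0, 0, 0], [0, 0, 0, 0, 0, 0], [0, 0, -15, 0, 0, 0], [0, 0, -30, 0, 0, 0], [0, 0, -40, 0, 0, 0], [0, 0, -40, 0, 0, 0], [0, 0, -30, 0, 0, 0], [0, 0, -15, 0, 0, 0], [0, 0, 0, 0, 0, 0]]], gripper=0.5)

```text
t: 32.95
position: [0.6339, 0.0864, 0.2178]
tool_rot: [[0.001, 1.0, 0.003], [1.0, -0.001, -0.0], [-0.0, 0.003, -1.0]]
ft_force: [0.1, 0.5, -0.3]
gripper_width: 0.501
gripper_force: 0.0
```

Emit:
play_rows(commands=[[[0, -30, 0, 0, 0, 0], [0, -40, 0, 0, 0, 0], [0, -40, 0, 0, 0, 0], [0, -40, 0, 0, 0, 0], [0, -40, 0, 0, 0, 0], [0, -40, 0, 0, 0, 0], [0, -20, 0, 0, 0, 0], [0, 0, 0, 0, 0, 0], [0, 0, 0, 0, 0, 0], [0, 0, 0, 0, 0, 0]]])

```text
t: 34.2
position: [0.3838, 0.0864, 0.2159]
tool_rot: [[0.001, 1.0, -0.001], [1.0, -0.001, 0.0], [0.0, -0.001, -1.0]]
ft_force: [0.1, -0.8, 0.6]
gripper_width: 0.501
gripper_force: 0.0
```

Run:
```python
from h import *
T=manip.read_camera("top");S=manip.read_camera("scene")
print(manip.get_state()["position"])
print(blobs(T,*BR,(212,175,370,220)));print(blobs(S,*BR,(240,140,400,380)))
cv2.imwrite("pics/3.png",np.hstack([cv2.resize(T[170:230,180:400],(440*1,120),interpolation=0) if 0 else cv2.resize(T[165:265,185:385],(400,200),interpolation=0),cv2.resize(S[170:370,200:400],(200,200))])[:,:,::-1])
cv2.imwrite("pics/4.png",cv2.resize(S[190:370,220:400],(600,600))[:,:,::-1])
```

```text
[0.38365338 0.08642939 0.21597154]
[([230.2, 195.8], 511, [216, 182, 30, 29]), ([309.5, 199.3], 339, [295, 183, 30, 32]), ([353.0, 186.6], 54, [349, 183, 9, 8]), ([270.0, 197.4], 430, [256, 184, 30, 29]), ([349.2, 203.7], 181, [335, 188, 30, 29])]
[([265.0, 210.5], 63, [262, 206, 7, 10]), ([287.0, 241.5], 66, [284, 236, 7, 12]), ([267.7, 257.7], 127, [254, 246, 29, 19]), ([288.5, 279.9], 222, [274, 268, 30, 21]), ([310.8, 274.2], 70, [307, 269, 8, 12]), ([310.3, 305.0], 326, [295, 292, 32, 23]), ([336.1, 310.1], 75, [332, 305, 9, 12]), ([348.6, 320.5], 14, [343, 315, 12, 12]), ([334.6, 332.4], 428, [319, 319, 33, 25]), ([365.8, 338.6], 8, [363, 336, 7, 7]), ([352.2, 344.0], 12, [348, 343, 10, 4]), ([343.7, 350.2], 13, [341, 348, 7, 6]), ([377.3, 351.5], 6, [375, 349, 5, 6]), ([359.9, 358.1], 7, [357, 356, 6, 5])]
```

View pics/3.png

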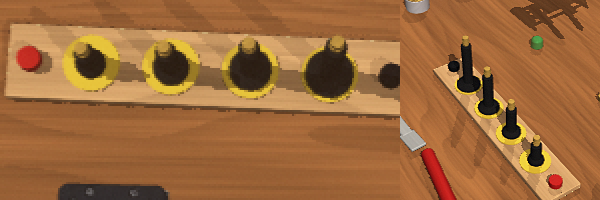

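View pics/4.png

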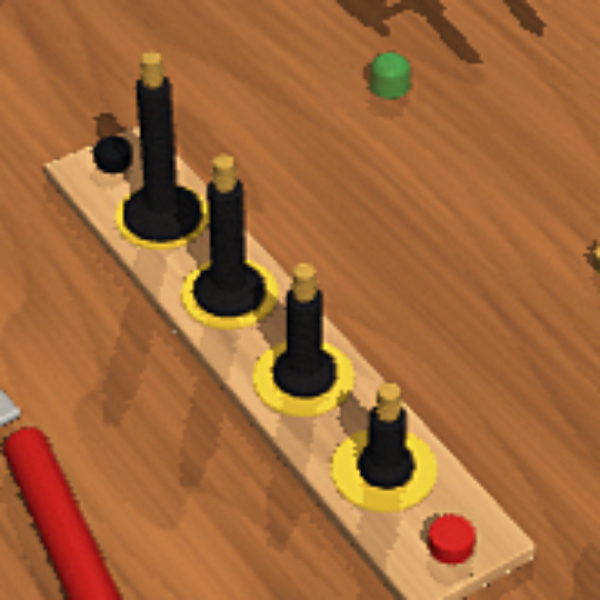

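Both pictures show all four valves upright and centred, rising from the red button, with even yellow rings at (385,467), (304,373), (230,292) and (160,215). The robot is clear, so I hand the job in.

```bash
python3 -c "
from station import manip
print(manip.close_job())"
```

```text
the job is handed in; nothing more can be done
None
```

I handed the job in at about 34 s: the last camera views show all four valves upright and centred on their marks, rising from the red button; I never went near the tin, and the hand-in returned no verdict.

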